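# Load the inking tray, tall can last

## Robot

A 7-joint arm with a two-finger parallel gripper is mounted at the origin on the work surface. World frame = base frame: x ahead of the robot, y to its left, z up, the work surface at z = 0. Lengths are in m, angles in degrees, forces in N, time in s.
With the tool pointing down it reaches from about 0.4 to 0.75 m from the base axis. Payload 19.5 kg.
Tool frame: the origin (TCP) lies between the finger pads; the fingertips stand 25 mm ahead of it and the grasp point (between the pads) lies 6 mm ahead of it; z points along the fingers, y is the direction in which the jaws open and shut (so a half turn about z gives the same grasp; the last joint's range is limited). The gripper opens to 85 mm and grips with 20 to 120 N. Pads are 22 mm wide; open, the fingers measure 114 mm over their backs; the gripper's body (76 mm by 85 mm) begins 54 mm behind the grasp point. The pads swing forward as they close: fully open they stand 13 mm farther back than shut.
Start: joints at [-66.732, 40.479, -1.581, 85.061, 1.261, 54.483, -4.326], TCP at [0.249, 0.518, 0.219] pointing down, gripper open.
Joint ranges: [-155.06, 155.06], [-18.47, 123.98], [-90, 86.84], [0, 140.48], [-83.41, 263.41], [0, 116], [-161.91, 161.91]. Speed limits (degrees/s): [108.29, 108.29, 147.25, 147.25, 172.46, 172.46, 172.46].

## Interface

Orientations are given as a 3x3 rotation matrix whose columns are the frame's x, y, z axes.
In Python, from bench import robot gives the robot as it stands.
- The arm moves only by the tool drive_tool, never from a script. Its argument "deltas" is a list of rows, each a list of 4 numbers: the shift along the tool's x, y, z in units of 25 mm (1.0 is 25 mm), then the turn about the tool's z in degrees. In form: [[dx, dy, dz, twist], ...]. A call has 1 to 10 rows; each row is the pose to reach, as a shift and turn from the pose commanded when the call began, along the tool's axes at that moment; what a row does not reach only later rows make up. A row lasts 1/12 s, in which the tool goes at most 41.7 mm and 7.16 degrees, less where a joint would pass 70% of its speed; a pose out of reach is approached as far as the arm can. A call with a gripper value outside its range is refused whole. "grip" is the opening, from -1 (shut) to 1 (fully open), set as the call begins (left out, the last holds). The fingers move at their own pace and stop on an object; "newtons" is the grip in N (left out, the last holds). Time passes only in rows, so rows that repeat a pose let the fingers close. It gives the time, the measured TCP pose, the force and the opening at its end, in the units of the state.
- robot.observe(): the state, without advancing time (a new reading comes with each control period).
- robot.get_image(name): name is "side" or "top"; returns the picture (480x640x3 uint8, red, green, blue); there is no depth.
- robot.get_calibration(name): a dict with "intrinsics" (3x3 intrinsics, pixels), "camera_from_world" (4x4, takes a point from world to camera coordinates). Camera axes: x right, y down, z forward; pixel columns grow to the right and rows downward; lengths in m; the calibration is good to about 2 mm. A picture is of the moment at which its call begins. get_calibration takes no time and is no camera call.
- robot.job_done(): hands the job in, once; it reports no verdict.
The state is a dict: "time_s": time; "joint_pos": joint angles; "dq": joint speeds; "joint_efforts": joint torques, N m; "ee_pos": TCP position; "tcp_rot": TCP orientation; "wrist_force": force on the tool from outside, world axes, zero at the start; "ft_torque": the same for the moment, N m; "grip_width": opening from 0.0 (shut) to 1.0 (fully open).
Only numpy, scipy, OpenCV 4.12 (cv2) and the standard library are available. Lean on these libraries where they do the work, as an engineer would, in place of code of your own. Each camera call takes 0.05 s, during which the arm holds its last target.

## Task

Load the small wooden tray for an inking session: first stand the ink jar with the teal cap in the teal recess, and only after that the tall spray can with the orange cap in the orange recess, so that the can never stands in the way of the jar. Set both down rather than dropping them, upright and flat on the floor of their recesses, and let go.

Things in the scene. Friction and masses are not known exactly. Their poses are not given: they have to be found in the camera images.
- teal_jar_center (a point): Centre (28 mm above the underside) of the ink jar to load: upright cylinder, 40 mm diameter, 56 mm tall, 0.12 kg, dark body, white band, teal cap; z up its axis. Same jars with red and yellow caps stand about, unlisted; jars and cans are at least 80 mm apart between axes. Grip about 34 mm above the underside, so that the fingertips stay above the tray's 6 mm recess rims.
- orange_can_center (a point): Centre (65 mm above the underside) of the spray can to load: upright cylinder, 46 mm diameter up to 112 mm, then a 40 mm wide orange cap, 130 mm tall in all, 0.18 kg, white and metal body; z up its axis. A like can with a violet cap stands about, unlisted. Grip its body about 92 mm above the underside: gripper body clear of the cap, fingertips above the jar.
- jar_pocket (a point): Centre of the floor of the teal-lined recess for the jar: 60 x 60 mm, 6 mm deep, floor 6 mm above the desk. z up; x, y along its walls; the orange recess is 67 mm away along +y. The wooden tray (116 x 147 mm, 12 mm high, fixed to the desk) also has a groove with two pencil stubs, up to 14 mm high, beyond the -x side of both recesses.
- can_pocket (a point): Centre of the floor of the orange-lined recess for the spray can: 66 x 66 mm, 6 mm deep, floor 6 mm above the desk. z up; x, y along its walls; the teal recess is 67 mm away along -y.
Not all that is in view belongs to the job. Leave any green or yellow look-alike of the part that bears orange_can_center alone.

How it is judged:
By the outcome, as a careful person would: the job done as asked, in the order asked, and still so for the second after the job is handed in, with the robot touching nothing.
It also fails if it takes over 56 s, if anything falls off the work surface, if the arm or the gripper's body presses on something with over 40 N, if the wrist force passes 120 N, or if a joint passes its speed limit or range.

## Working session

There is one attempt and no reset: what is moved stays moved. The work goes in short steps, Python scripts to look and compute and a tool call to move; the robot and the scene stay as the last step left them, time stands still between calls to the robot, and variables do not carry over. Pictures are saved under pics/ and viewed, and the job is handed in when it is done.

Besides the shell and the picture viewer there is one more tool, called after "Request:" in YAML: its name, and indented under it one key for each argument. drive_tool: Moves the arm, as the interface text tells. Its arguments: {"type":"object","properties":{"deltas":{"type":"array","items":{"type":"array","items":{"type":"number"}}},"grip":{"type":"number"},"newtons":{"type":"number"}},"required":["deltas"]}

```bash
mkdir -p pics; ls
python3 - <<'E'
from bench import robot
import cv2,numpy as np
for n in("top","side"):
    im=robot.get_image(n);cv2.imwrite(f"pics/{n}0.png",im[:,:,::-1]);c=robot.get_calibration(n);print(n,np.round(c["intrinsics"],1).tolist(),np.round(c["camera_from_world"],4).tolist())
o=robot.observe();print({k:np.round(v,3).tolist() for k,v in o.items()})
E
```

```text
pics
top [[619.8, 0.0, 314.5], [0.0, 619.8, 240.9], [0.0, 0.0, 1.0]] [[-0.0225, -0.9997, 0.0055, 0.0208], [-0.9938, 0.0218, -0.1086, 0.5264], [0.1085, -0.0079, -0.9941, 1.079], [0.0, 0.0, 0.0, 1.0]]
side [[595.0, 0.0, 319.1], [0.0, 595.0, 246.9], [0.0, 0.0, 1.0]] [[0.9166, -0.3997, 0.0084, -0.4667], [-0.2153, -0.5113, -0.832, 0.1894], [0.3368, 0.7608, -0.5547, 0.9645], [0.0, 0.0, 0.0, 1.0]]
{'time_s': 0.1, 'joint_pos': [-66.733, 40.508, -1.582, 85.08, 1.26, 54.483, -4.326], 'dq': [-0.03, -0.136, 0.016, -0.001, -0.056, 0.044, -0.02], 'joint_efforts': [0.002, -88.431, 1.236, -23.645, 0.017, 0.005, -0.0], 'ee_pos': [0.249, 0.518, 0.218], 'tcp_rot': [[-0.901, 0.433, -0.0], [0.433, 0.901, -0.001], [-0.0, -0.001, -1.0]], 'wrist_force': [0.088, -0.497, -1.474], 'ft_torque': [0.002, 0.038, 0.027], 'grip_width': 1.0}
```

View pics/top0.png

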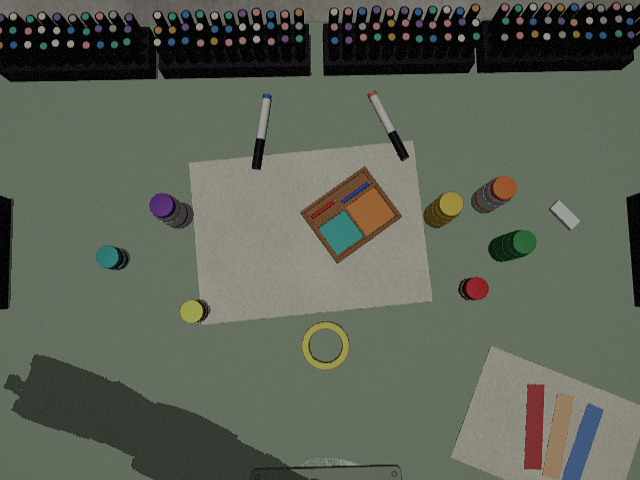

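View pics/side0.png

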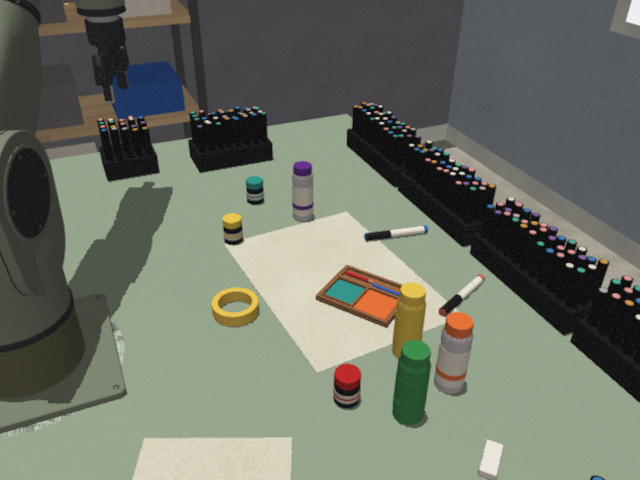

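The top view shows the teal jar cap at (108,257) and the orange cap at (503,188). The teal recess is at (341,233) and the orange recess at (372,212). Yellow and green cans stand close to the orange one.

```bash
cat > h.py <<'E'
from bench import robot
import cv2,numpy as np
def ray(n,uv,z):
    c=robot.get_calibration(n);K=np.array(c["intrinsics"]);T=np.array(c["camera_from_world"])
    R=T[:3,:3];o=-R.T@T[:3,3];d=R.T@np.linalg.solve(K,[uv[0],uv[1],1]);return (o+d*(z-o[2])/d[2])[:3]
def proj(n,p):
    c=robot.get_calibration(n);K=np.array(c["intrinsics"]);T=np.array(c["camera_from_world"])
    q=K@(T[:3,:3]@np.array(p)+T[:3,3]);return q[:2]/q[2]
def blobs(im,h0,h1,s=110,v=50,amin=80):
    hsv=cv2.cvtColor(im,cv2.COLOR_RGB2HSV)
    m=cv2.inRange(hsv,(h0,s,v),(h1,255,255))
    cs,_=cv2.findContours(m,cv2.RETR_EXTERNAL,cv2.CHAIN_APPROX_NONE)
    return [c for c in cs if cv2.contourArea(c)>amin]
E
python3 - <<'E'
from h import *
im={n:cv2.imread(f"pics/{n}0.png")[:,:,::-1].copy() for n in("top","side")}
Z={"teal":.056,"orange":.130}
for name,h in dict(teal=(80,95),orange=(5,16),violet=(125,150),yellow=(22,34),green=(50,78),red=(0,4)).items():
  for n in im:
    for c in blobs(im[n],*h):
      (x,y),(w,hh),a=cv2.minAreaRect(c); e=cv2.minEnclosingCircle(c)
      print(name,n,np.round([x,y,w,hh,a,cv2.contourArea(c)],1),*[f"z{z}:{np.round(ray(n,(x,y),z)[:2],4)}" for z in(.006,.056,.130)])
      if cv2.contourArea(c)>900 and n=="top" and name in("teal","orange"):
        b=cv2.boxPoints(cv2.minAreaRect(c)); print(np.round([ray(n,p,.006)[:2] for p in b],4).tolist())
E
```

```text
teal top [107.  256.5  21.   22.   90.  368. ] z0.006:[0.509  0.3863] z0.056:[0.5045 0.3699] z0.13:[0.4977 0.3456]
teal top [340.3 232.   32.5  32.3  54.  991. ] z0.006:[ 0.5445 -0.0385] z0.056:[ 0.5384 -0.036 ] z0.13:[ 0.5293 -0.0323]
[[0.5521, 0.0027], [0.5862, -0.0461], [0.5369, -0.0796], [0.5031, -0.0309]]
teal side [344.2 290.5  34.   18.7  21.  476. ] z0.006:[ 0.5473 -0.0308] z0.056:[ 0.5181 -0.0882] z0.13:[ 0.4748 -0.1731]
teal side [254.  182.5  13.   16.   90.  163. ] z0.006:[0.5291 0.4519] z0.056:[0.5012 0.3595] z0.13:[0.4599 0.2229]
orange top [503.  188.   24.   26.   90.  479.5] z0.006:[ 0.6197 -0.3407] z0.056:[ 0.6103 -0.3247] z0.13:[ 0.5962 -0.3011]
orange top [ 350.8  214.1   63.1   80.2   54.1 4859. ] z0.006:[ 0.5773 -0.0586] z0.056:[ 0.5697 -0.0552] z0.13:[ 0.5584 -0.0502]
[[0.583, 0.0347], [0.6684, -0.087], [0.5715, -0.152], [0.4877, -0.0307]]
orange side [449.2 374.3  30.3  10.8  15.4 108. ] z0.006:[ 0.6077 -0.2907] z0.056:[ 0.5741 -0.3293] z0.13:[ 0.5244 -0.3864]
orange side [458.6 324.5  27.6  26.   14.  579.5] z0.006:[ 0.6905 -0.1966] z0.056:[ 0.6509 -0.242 ] z
[... 924 characters left out ...]
7    7.4 1590. ] z0.006:[ 0.616  -0.1526] z0.056:[ 0.5818 -0.2011] z0.13:[ 0.5312 -0.273 ]
yellow side [231.5 221.   16.   17.   90.  232. ] z0.006:[0.4243 0.2951] z0.056:[0.404  0.2141] z0.13:[0.374  0.0942]
green top [524.  243.   24.   22.   90.  407.5] z0.006:[ 0.517  -0.3734] z0.056:[ 0.5121 -0.356 ] z0.13:[ 0.5048 -0.3303]
green side [ 411.5  382.    31.8   84.7    7.4 2340. ] z0.006:[ 0.5439 -0.2815] z0.056:[ 0.5149 -0.3207] z0.13:[ 0.4721 -0.3788]
red top [ 534.1  426.5   16.9   84.5    2.3 1266. ] z0.006:[ 0.1905 -0.3719] z0.056:[ 0.2001 -0.3546] z0.13:[ 0.2143 -0.3289]
red side [347. 372.  16.  26.  90. 139.] z0.006:[ 0.4605 -0.2226] z0.056:[ 0.4375 -0.2662] z0.13:[ 0.4036 -0.3305]
```

Run:
```python
import cv2,numpy as np
t=cv2.imread("pics/top0.png");
a=cv2.resize(t[160:270,290:410],None,fx=5,fy=5,interpolation=cv2.INTER_CUBIC);cv2.imwrite("pics/zt.png",cv2.convertScaleAbs(a,alpha=1.5))
b=np.hstack([cv2.resize(t[180:290,90:190],(400,440)),cv2.resize(t[160:270,420:520],(400,440))]);cv2.imwrite("pics/zo.png",cv2.convertScaleAbs(b,alpha=1.5))
```

```text
(no output)
```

View pics/zt.png

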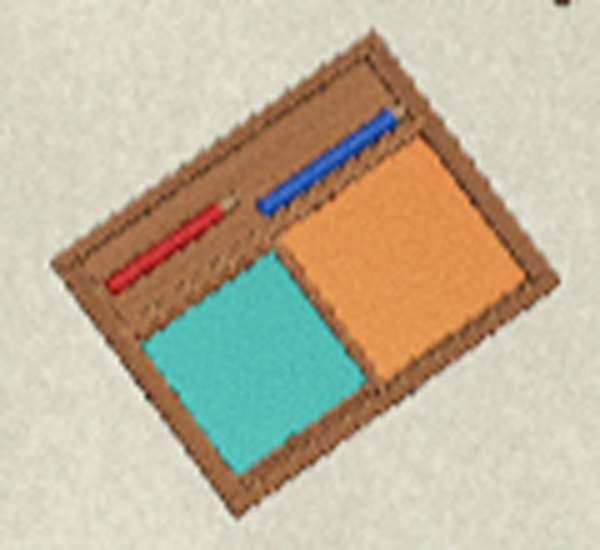

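View pics/zo.png

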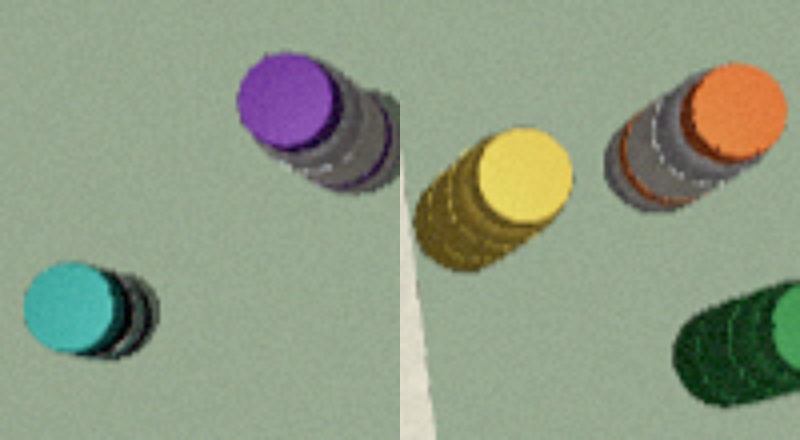

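The zooms show the recess corners clearly and the bright cap tops standing out from their shaded sides. I'll isolate those with a brightness threshold.

Run:
```python
from h import *
im=cv2.imread("pics/top0.png")[:,:,::-1].copy();S=cv2.imread("pics/side0.png")[:,:,::-1].copy()
hsv=cv2.cvtColor(im,cv2.COLOR_RGB2HSV)
for u,v in((107,257),(505,187),(341,233),(372,212),(443+8,203),(524,243),(163,205)):print((u,v),hsv[v,u])
def cap(name,uv,z,vmin):
  h=int(hsv[uv[1],uv[0]][0]);print(name,end=' ')
  for c in blobs(im,h-6,h+6,100,vmin,60):
    if cv2.pointPolygonTest(c,uv,False)>=0:
      m=cv2.moments(c);q=(m['m10']/m['m00'],m['m01']/m['m00']);e=cv2.minEnclosingCircle(c)
      print(np.round(q,1),np.round(e[0],1),round(e[1],1),ray("top",q,z).round(4),ray("top",e[0],z).round(4))
cap("teal",(107,257),.056,int(hsv[257,107][2]*.75))
cap("orange",(505,187),.130,int(hsv[187,505][2]*.75))
cap("yel",(451,203),.130,int(hsv[203,451][2]*.75))
cap("gr",(526,243),.130,int(hsv[243,526][2]*.75))
cap("vio",(163,205),.130,int(hsv[205,163][2]*.75))
from collections import namedtuple
def rect(c,n,z):
  P=np.float32([ray(n,p[0],z)[:2]*1000 for p in c]);r=cv2.minAreaRect(P);print(n,z,np.round(r[0],1),np.round(r[1],1),round(r[2],2));return r
for uv,z in(((341,233),.006),((372,212),.006)):
  h=int(hsv[uv[1],uv[0]][0])
  for c in blobs(im,h-3,h+3,110,int(hsv[uv[1],uv[0]][2]*.75),500):
    if cv2.pointPolygonTest(c,uv,False)>=0: rect(c,"top",z)
# tray outline
m=cv2.inRange(hsv,(0,70,30),(100,255,255));m[:,:290]=0;m[:,415:]=0;m[:155]=0;m[275:]=0
m=cv2.morphologyEx(m,cv2.MORPH_OPEN,np.ones((3,3)));cs,_=cv2.findContours(m,cv2.RETR_EXTERNAL,cv2.CHAIN_APPROX_NONE);c=max(cs,key=cv2.contourArea);rect(c,"top",.012)
hs=cv2.cvtColor(S,cv2.COLOR_RGB2HSV)
for h0,h1,uv in((80,95,(344,290)),(5,16,(380,304))):
  h=int(hs[uv[1],uv[0]][0]);
  for c in blobs(S,h-3,h+3,100,int(hs[uv[1],uv[0]][2]*.8),200):
    if cv2.pointPolygonTest(c,uv,False)>=0: rect(c,"side",.006)
```

```text
(107, 257) [ 87 147 120]
(505, 187) [ 11 173 150]
(341, 233) [ 87 142 126]
(372, 212) [ 14 164 151]
(451, 203) [ 26 149 152]
(524, 243) [ 65 134 101]
(163, 205) [136 141 112]
teal [106.7 256.4] [106.6 256.1] 11.2 [0.5047 0.3705 0.056 ] [0.5051 0.3706 0.056 ]
orange [504.5 187. ] [504.5 187. ] 11.8 [ 0.5979 -0.3036  0.13  ] [ 0.5979 -0.3036  0.13  ]
yel [450.9 203.3] [450.7 203.4] 11.9 [ 0.5727 -0.2144  0.13  ] [ 0.5725 -0.2141  0.13  ]
gr [524.1 241.7] [523.8 241.8] 11.9 [ 0.507  -0.3305  0.13  ] [ 0.5068 -0.3301  0.13  ]
vio [160.9 204.5] [160.7 204.4] 11.6 [0.5809 0.2591 0.13  ] [0.5811 0.2594 0.13  ]
top 0.006 [544.5 -38.6] [59.4 59.2] 34.51
top 0.006 [583.9 -91.2] [72.1 67.9] 34.75
top 0.012 [576.5 -57.9] [116.  147.4] 34.46
side 0.006 [548.2 -31.5] [52.6 55.4] 34.63
side 0.006 [584.3 -89. ] [64.8 63.8] 34.84
```

Jar is at about (0.5047, 0.3705) and the can at (0.598, -0.3035). The jar pocket is at (0.5445, -0.038) and the can pocket at (0.5825, -0.0927), from the tray outline, both recess masks and the given spacing. The present jaw direction (64°) suits every step, so I'll do it without twisting.

```bash
cat > d.py <<'E'
import sys,numpy as np
from bench import robot
o=robot.observe();R=np.array(o["tcp_rot"]);p=np.array(o["ee_pos"])
print("t",o["time_s"],"p",p.round(4),"w",round(o["grip_width"],3),"F",np.round(o["wrist_force"],1),"q",np.round(o["joint_pos"],0))
for i in range(1,len(sys.argv),3):
    t=np.array(list(map(float,sys.argv[i:i+3])));print(t,"units",(R.T@(t-p)/.025).round(2))
E
python3 d.py .5047 .3705 .218 .5047 .3705 .04
```

```text
t 0.1 p [0.2489 0.5181 0.2184] w 1.0 F [ 0.1 -0.5 -1.5] q [-67.  41.  -2.  85.   1.  54.  -4.]
[0.5047 0.3705 0.218 ] units [-11.78  -0.89   0.02]
[0.5047 0.3705 0.04  ] units [-11.78  -0.88   7.14]
```

Request:
drive_tool:
  deltas:
    - [-1, -0.1, 0, 0]
    - [-2.5, -0.2, 0, 0]
    - [-4, -0.3, 0, 0]
    - [-5.5, -0.4, 0, 0]
    - [-7, -0.5, 0, 0]
    - [-8.5, -0.65, 0, 0]
    - [-10, -0.75, 0, 0]
    - [-11, -0.85, 0, 0]
    - [-11.78, -0.88, 0, 0]
    - [-11.78, -0.88, 0, 0]
  grip: 1
  newtons: 30

```text
time_s: 0.93
ee_pos: [0.5082, 0.3676, 0.2181]
tcp_rot: [[-0.899, 0.437, 0.001], [0.437, 0.899, -0.002], [-0.002, -0.002, -1.0]]
wrist_force: [-0.4, -0.6, 0.1]
grip_width: 1.0
```

```bash
python3 d.py .5047 .3705 .10 .5047 .3705 .04
python3 - <<'E'
from h import *
im=robot.get_image("side");cv2.imwrite("pics/s1.png",cv2.resize(im[100:260,180:380],None,fx=3,fy=3)[:,:,::-1])
E
```

```text
t 0.9333 p [0.5082 0.3676 0.2181] w 1.0 F [-0.4 -0.6  0.1] q [-37.  46.  -4.  73.   3.  62.  23.]
[0.5047 0.3705 0.1   ] units [0.19 0.05 4.72]
[0.5047 0.3705 0.04  ] units [0.19 0.05 7.12]
```

View pics/s1.png

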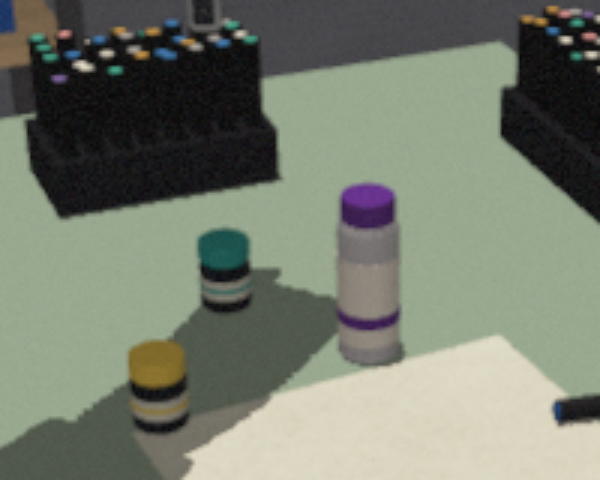

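The gripper stands above the jar, with a fingertip visible at about (248,103). Descending now.

Request:
drive_tool:
  deltas:
    - [0, 0, 0.5, 0]
    - [0, 0, 1.3, 0]
    - [0, 0, 2.2, 0]
    - [0, 0, 3.1, 0]
    - [0, 0, 3.9, 0]
    - [0, 0, 4.4, 0]
    - [0, 0, 4.7, 0]
    - [0, 0, 4.7, 0]
    - [0, 0, 4.7, 0]

```text
time_s: 1.73
ee_pos: [0.5046, 0.3714, 0.1017]
tcp_rot: [[-0.902, 0.432, -0.0], [0.432, 0.902, 0.0], [0.0, 0.0, -1.0]]
wrist_force: [0.7, -0.2, 0.3]
grip_width: 0.998
```

```bash
python3 d.py .5047 .3705 .04
python3 - <<'E'
from h import *
a=robot.get_image("side");b=robot.get_image("top")
a=cv2.resize(a[100:240,180:340],(640,560))[:, :400];b=cv2.resize(b[190:330,60:160],(400,560))
cv2.imwrite("pics/s2.png",np.hstack([a,b])[:,:,::-1])
E
```

```text
t 1.7333 p [0.5046 0.3714 0.1017] w 0.998 F [ 0.7 -0.2  0.3] q [-38.  53.  -4.  81.   4.  46.  22.]
[0.5047 0.3705 0.04  ] units [-0.02 -0.03  2.47]
```

View pics/s2.png

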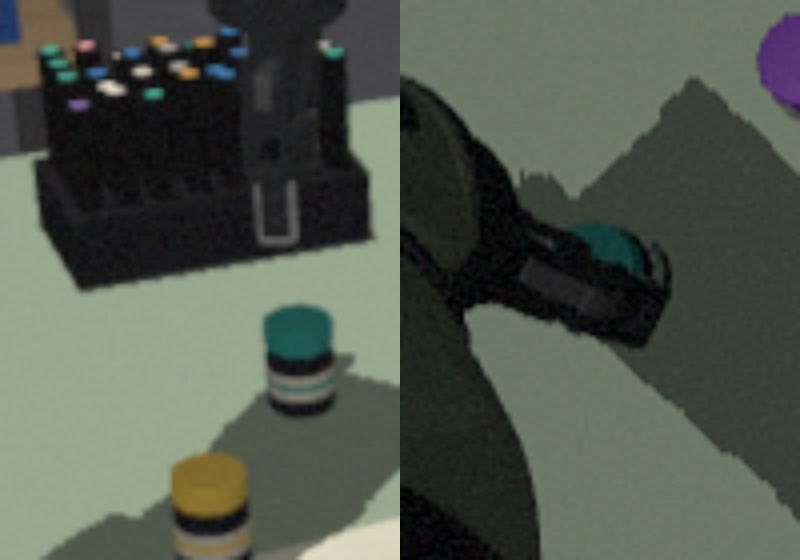

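Both views put the jar cap between the fingers. I'll go down the rest of the way.

Request:
drive_tool:
  deltas:
    - [0, 0, 0.4, 0]
    - [0, 0, 1.0, 0]
    - [0, 0, 1.6, 0]
    - [0, 0, 2.1, 0]
    - [0, 0, 2.4, 0]
    - [0, 0, 2.45, 0]
    - [0, 0, 2.45, 0]
    - [0, 0, 2.45, 0]

```text
time_s: 2.5
ee_pos: [0.5051, 0.3711, 0.0406]
tcp_rot: [[-0.901, 0.433, 0.001], [0.433, 0.901, 0.0], [-0.0, 0.001, -1.0]]
wrist_force: [0.7, 0.3, 0.4]
grip_width: 1.002
```

Request:
drive_tool:
  deltas:
    - [0, 0, 0, 0]
    - [0, 0, 0, 0]
    - [0, 0, 0, 0]
    - [0, 0, 0, 0]
    - [0, 0, 0, 0]
    - [0, 0, 0, 0]
    - [0, 0, 0, 0]
    - [0, 0, 0, 0]
    - [0, 0, 0, 0]
    - [0, 0, 0, 0]
  grip: -1
  newtons: 30

```text
time_s: 3.33
ee_pos: [0.5051, 0.3711, 0.0405]
tcp_rot: [[-0.901, 0.433, 0.001], [0.433, 0.901, 0.0], [-0.0, 0.001, -1.0]]
wrist_force: [-0.2, -0.2, 6.1]
grip_width: 0.435
```

```bash
python3 d.py .5047 .3705 .04
python3 - <<'E'
from h import *
a=robot.get_image("side");b=robot.get_image("top")
a=cv2.resize(a[100:240,180:340],(640,560))[:, :400];b=cv2.resize(b[190:330,60:160],(400,560))
cv2.imwrite("pics/s3.png",np.hstack([a,b])[:,:,::-1])
E
```

```text
t 3.3333 p [0.5051 0.3711 0.0405] w 0.435 F [-0.2 -0.2  6.1] q [-38.  58.  -3.  83.   5.  39.  21.]
[0.5047 0.3705 0.04  ] units [ 0.01 -0.03  0.02]
```

View pics/s3.png

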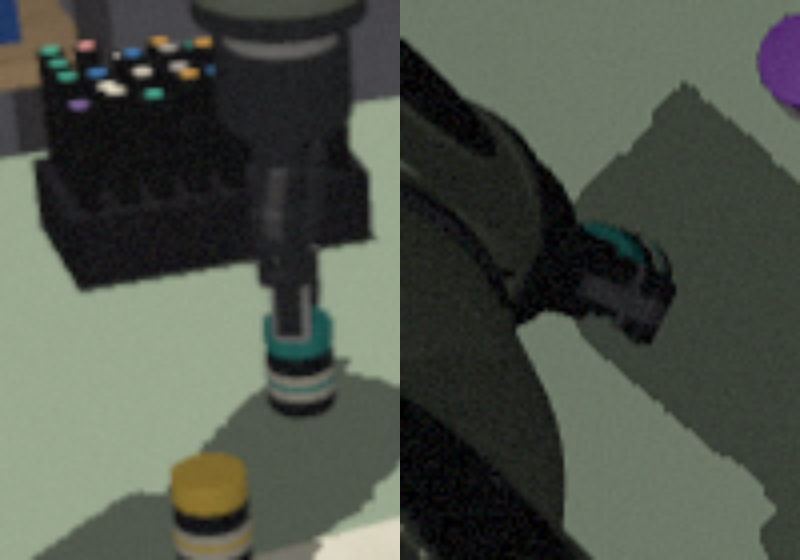

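Run:
```python
from h import *
for z in(.02,.03,.04,.05): print(z,ray("side",(252.5,185),z).round(4), proj("side",(.4955,.351,z)).round(1))
print(proj("side",(.5047,.3705,0)),proj("side",(.5047,.3705,.056)))
```

```text
0.02 [0.5138 0.415  0.02  ] [253.6 198.3]
0.03 [0.5083 0.3967 0.03  ] [253.4 194.5]
0.04 [0.5029 0.3784 0.04  ] [253.2 190.7]
0.05 [0.4974 0.3601 0.05  ] [253.  186.9]
[255.18579975 201.24134232] [253.95461807 180.2081405 ]
```

Run:
```python
from h import *
for z in(.08,.09,.10,.11,.12): print(z,ray("side",(249,160.5),z).round(4), proj("side",(.5046-.433*.05,.3714-.9*.05,z)).round(1))
a=robot.get_image("side");b=robot.get_image("top")
a=cv2.resize(a[160:215,225:285],(600,550),interpolation=cv2.INTER_CUBIC)
cv2.imwrite("pics/s4.png",cv2.convertScaleAbs(a,alpha=2)[:,:,::-1])
```

```text
0.08 [0.5124 0.4271 0.08  ] [250.4 180.7]
0.09 [0.5064 0.4069 0.09  ] [250.1 176.7]
0.1 [0.5005 0.3866 0.1   ] [249.9 172.7]
0.11 [0.4945 0.3663 0.11  ] [249.6 168.6]
0.12 [0.4885 0.346  0.12  ] [249.3 164.5]
```

View pics/s4.png

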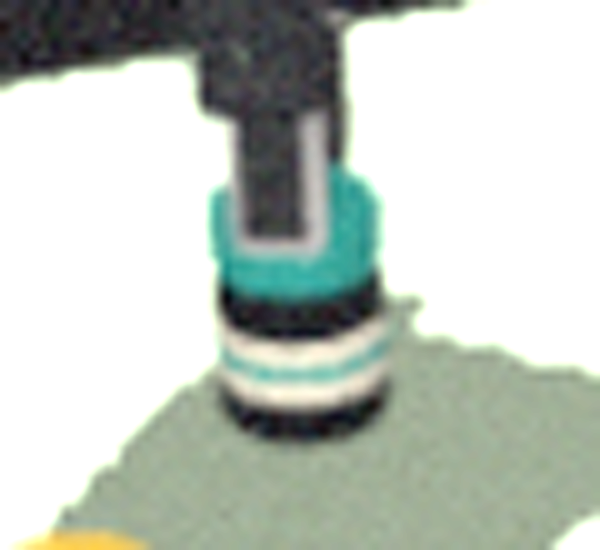

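Run:
```python
from h import *
b=robot.get_image("top")
a=cv2.resize(b[230:290,90:155],(780,600)[:2],interpolation=cv2.INTER_CUBIC)[:600]
cv2.imwrite("pics/s5.png",cv2.convertScaleAbs(a,alpha=3)[:,:,::-1])
for p in((.505,.371,.056),(.5051-.433*.035,.3711-.9*.035,.02),(.5051-.433*.035,.3711-.9*.035,.06),(.5051+.433*.035,.3711+.9*.035,.06)): q=proj("top",p);print(p,q.round(1),((q-[90,230])*[12,10]).round())
```

```text
(0.505, 0.371, 0.056) [106.4 256.2] [196. 262.]
(0.48994499999999996, 0.33959999999999996, 0.02) [130.4 265.9] [485. 359.]
(0.48994499999999996, 0.33959999999999996, 0.06) [123.7 264.3] [404. 343.]
(0.520255, 0.4026, 0.06) [ 87.4 247.6] [-31. 176.]
```

View pics/s5.png

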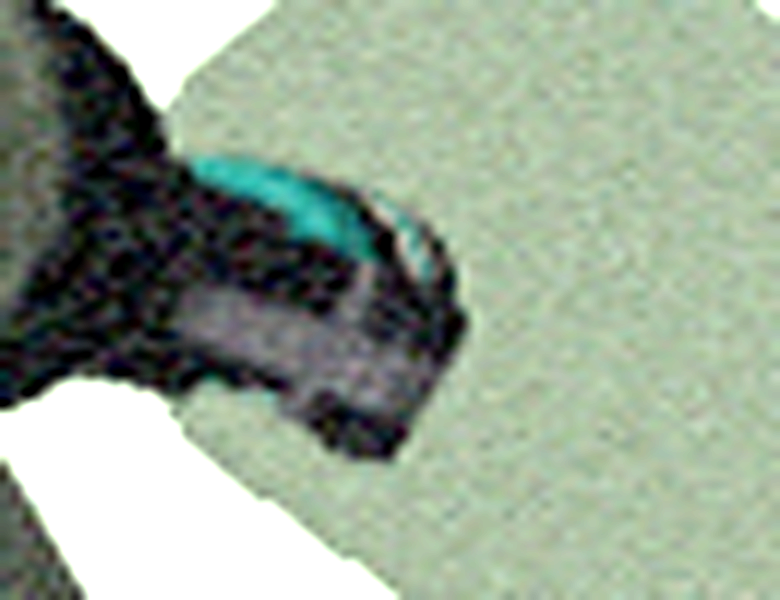

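The side view puts the fingertip at about (253,184.5), over the cap, which is higher than I expected. I'll lift a little to see how well it holds.

Request:
drive_tool:
  deltas:
    - [0, 0, -0.1, 0]
    - [0, 0, -0.3, 0]
    - [0, 0, -0.5, 0]
    - [0, 0, -0.7, 0]
    - [0, 0, -0.9, 0]
    - [0, 0, -1, 0]
    - [0, 0, -1, 0]
    - [0, 0, -1, 0]

```text
time_s: 4.25
ee_pos: [0.5049, 0.3709, 0.0651]
tcp_rot: [[-0.901, 0.433, 0.0], [0.433, 0.901, -0.0], [-0.0, -0.0, -1.0]]
wrist_force: [0.5, -0.2, -1.8]
grip_width: 0.434
```

```bash
python3 d.py
python3 - <<'E'
from h import *
a=robot.get_image("side")
a=cv2.resize(a[150:215,225:285],(600,600),interpolation=cv2.INTER_CUBIC)
cv2.imwrite("pics/s6.png",cv2.convertScaleAbs(a,alpha=2)[:,:,::-1])
E
```

```text
t 4.25 p [0.5049 0.3709 0.0651] w 0.434 F [ 0.5 -0.2 -1.8] q [-38.  56.  -4.  82.   4.  42.  21.]
```

View pics/s6.png

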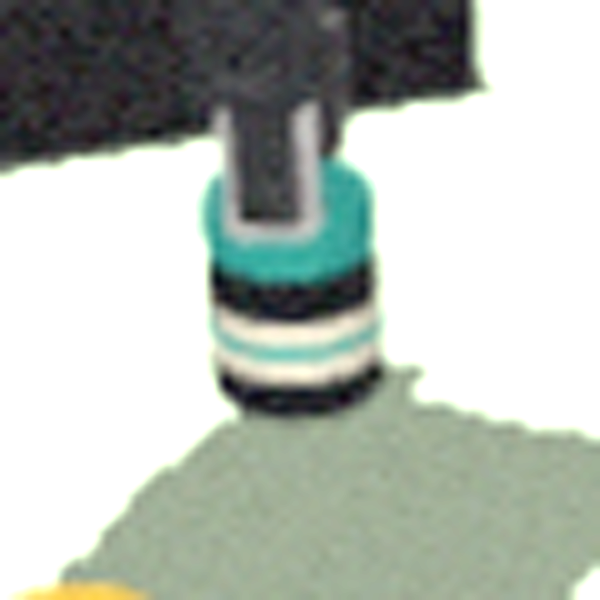

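The jar rose 25 mm with the gripper and hangs upright; its base is now at row 194, from 204 before. I'll carry on to the tray.

Request:
drive_tool:
  deltas:
    - [0, 0, -0.3, 0]
    - [0, 0, -0.9, 0]
    - [0, 0, -1.7, 0]
    - [0, 0, -2.6, 0]
    - [0, 0, -3.5, 0]
    - [0, 0, -4.3, 0]
    - [0, 0, -4.8, 0]
    - [0, 0, -5, 0]
    - [0, 0, -5, 0]

```text
time_s: 5.05
ee_pos: [0.5051, 0.3711, 0.191]
tcp_rot: [[-0.901, 0.433, 0.001], [0.433, 0.901, 0.001], [-0.001, 0.001, -1.0]]
wrist_force: [-0.7, 0.0, -2.8]
grip_width: 0.43
```

```bash
python3 d.py .5445 -.038 .19
```

```text
t 5.05 p [0.5051 0.3711 0.191 ] w 0.43 F [-0.7  0.  -2.8] q [-37.  47.  -4.  75.   3.  58.  22.]
[ 0.5445 -0.038   0.19  ] units [ -8.51 -14.07   0.03]
```

Request:
drive_tool:
  deltas:
    - [-0.2, -0.3, 0, 0]
    - [-0.6, -1, 0, 0]
    - [-1.1, -1.8, 0, 0]
    - [-1.6, -2.7, 0, 0]
    - [-2.2, -3.6, 0, 0]
    - [-2.7, -4.5, 0, 0]
    - [-3.2, -5.3, 0, 0]
    - [-3.7, -6.1, 0, 0]
    - [-4.1, -6.8, 0, 0]
    - [-4.25, -7.03, 0, 0]

```text
time_s: 5.88
ee_pos: [0.5244, 0.1623, 0.1892]
tcp_rot: [[-0.9, 0.436, -0.001], [0.436, 0.9, -0.002], [0.0, -0.003, -1.0]]
wrist_force: [0.6, 0.4, -2.0]
grip_width: 0.435
```

Request:
drive_tool:
  deltas:
    - [-0.4, -0.6, 0, 0]
    - [-0.9, -1.5, 0, 0]
    - [-1.4, -2.4, 0, 0]
    - [-2, -3.3, 0, 0]
    - [-2.5, -4.2, 0, 0]
    - [-3.1, -5.1, 0, 0]
    - [-3.6, -5.9, 0, 0]
    - [-4, -6.6, 0, 0]
    - [-4.2, -6.95, 0, 0]
    - [-4.25, -7.03, 0, 0]

```text
time_s: 6.72
ee_pos: [0.5438, -0.0398, 0.1894]
tcp_rot: [[-0.9, 0.435, -0.001], [0.435, 0.9, -0.001], [0.001, -0.001, -1.0]]
wrist_force: [0.3, 0.4, -1.0]
grip_width: 0.43
```

Request:
drive_tool:
  deltas:
    - [0, 0, 0, 0]
    - [0, 0, 0, 0]
    - [0, 0, 0, 0]

```text
time_s: 6.97
ee_pos: [0.5441, -0.0365, 0.19]
tcp_rot: [[-0.902, 0.431, -0.0], [0.431, 0.902, 0.001], [0.0, 0.0, -1.0]]
wrist_force: [0.0, -0.4, -1.3]
grip_width: 0.43
```

```bash
python3 d.py .5445 -.038 .075
python3 - <<'E'
from h import *
a=robot.get_image("side");b=robot.get_image("top")
cv2.imwrite("pics/s7.png",np.hstack([cv2.resize(a[150:350,260:440],(396,440)),cv2.resize(b[150:310,270:414],(396,440))])[:,:,::-1])
E
```

```text
t 6.9667 p [ 0.5441 -0.0365  0.19  ] w 0.43 F [ 0.  -0.4 -1.3] q [ 5. 40. -8. 94.  7. 47. 58.]
[ 0.5445 -0.038   0.075 ] units [-0.04 -0.05  4.6 ]
```

View pics/s7.png

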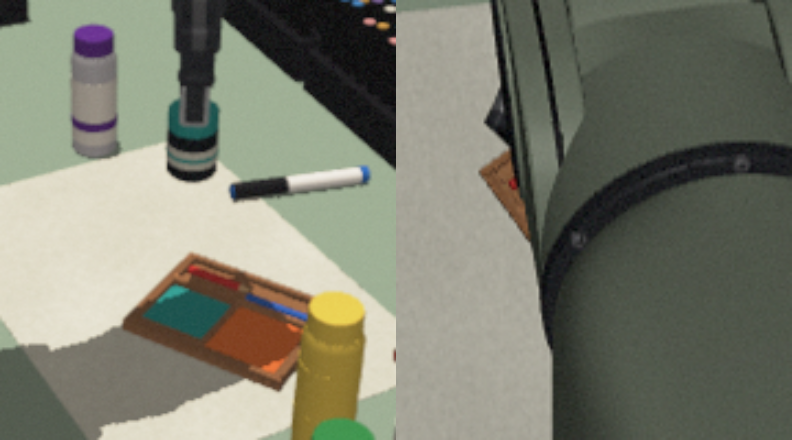

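Run:
```python
from h import *
print(proj("side",(.5441,-.0365,.1495)),proj("side",(.5441,-.0365,.2055)))
a=robot.get_image("side")[170:250,310:380]
cv2.imwrite("pics/s8.png",cv2.convertScaleAbs(cv2.resize(a,(560,640)[:2])[:600],alpha=1.8)[:,:,::-1])
```

```text
[346.56014448 227.69952476] [347.68594118 199.55300842]
```

View pics/s8.png

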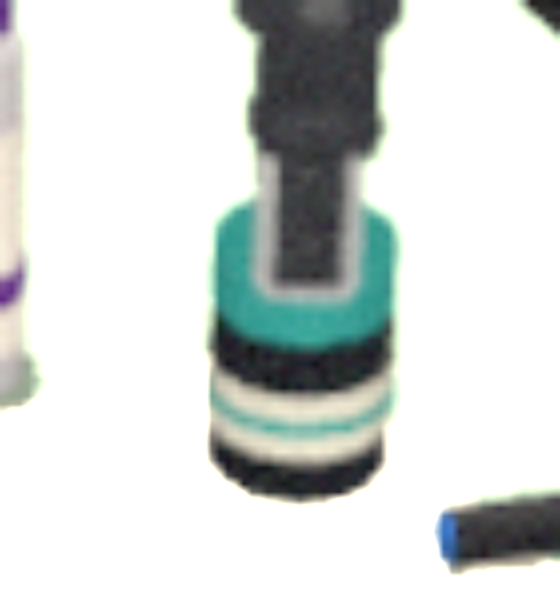

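```bash
python3 d.py .5445 -.038 .075
```

```text
t 7.1167 p [ 0.5442 -0.0371  0.19  ] w 0.425 F [-0.  -0.2 -1.6] q [ 5. 40. -8. 94.  7. 47. 58.]
[ 0.5445 -0.038   0.075 ] units [-0.03 -0.03  4.6 ]
```

The jar hangs straight, with its base centre at about (347,227). The predicted point was (346.6,227.7), so position and height in the hand are right. Lowering it.

Request:
drive_tool:
  deltas:
    - [0, 0, 0.4, 0]
    - [0, 0, 1.1, 0]
    - [0, 0, 1.9, 0]
    - [0, 0, 2.7, 0]
    - [0, 0, 3.5, 0]
    - [0, 0, 4.1, 0]
    - [0, 0, 4.5, 0]
    - [0, -0.03, 4.7, 0]
    - [0, -0.03, 4.7, 0]
    - [0, -0.03, 4.7, 0]

```text
time_s: 7.95
ee_pos: [0.5441, -0.0386, 0.0731]
tcp_rot: [[-0.901, 0.433, 0.0], [0.433, 0.901, -0.0], [-0.001, 0.0, -1.0]]
wrist_force: [1.4, -0.6, -0.9]
grip_width: 0.433
```

```bash
python3 d.py .5445 -.038 .0465
python3 - <<'E'
from h import *
a=robot.get_image("side")[220:340,300:430]
cv2.imwrite("pics/s9.png",cv2.convertScaleAbs(cv2.resize(a,(650,600)),alpha=1.5)[:,:,::-1])
p=(.5445,-.038,.032);print(proj("side",p),proj("side",(.5445,-.038,.006)))
E
```

```text
t 7.95 p [ 0.5441 -0.0386  0.0731] w 0.433 F [ 1.4 -0.6 -0.9] q [  4.  50.  -6. 100.  10.  30.  56.]
[ 0.5445 -0.038   0.0465] units [-0.    0.03  1.06]
[344.94928586 282.00042495] [344.49878639 293.08223706]
```

View pics/s9.png

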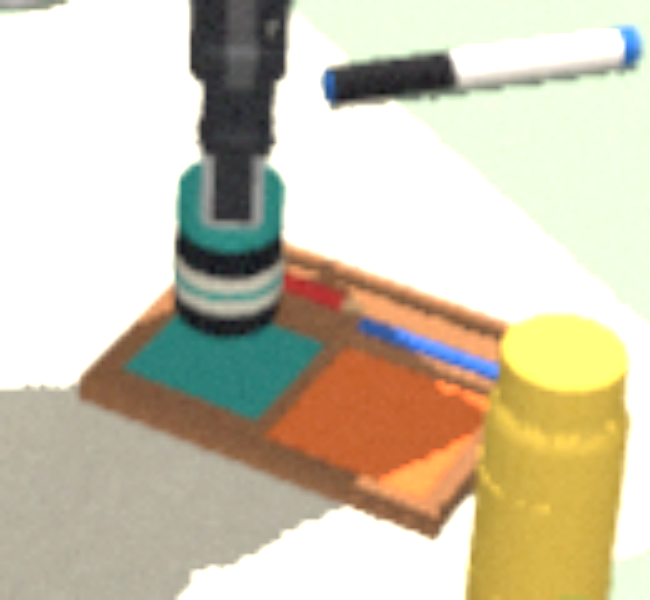

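The jar base is at about (346,282), matching the prediction of (345,282), and it lines up over the teal recess. I'll lower the rest slowly.

Request:
drive_tool:
  deltas:
    - [0, 0, 0.2, 0]
    - [0, 0, 0.4, 0]
    - [0, 0, 0.6, 0]
    - [0, 0, 0.75, 0]
    - [0, 0, 0.85, 0]
    - [0, 0, 0.92, 0]
    - [0, 0, 0.98, 0]
    - [0, 0, 1.02, 0]
    - [0, 0, 1.02, 0]
    - [0, 0, 1.02, 0]

```text
time_s: 8.83
ee_pos: [0.544, -0.0386, 0.0471]
tcp_rot: [[-0.901, 0.433, 0.0], [0.433, 0.901, -0.0], [-0.0, -0.0, -1.0]]
wrist_force: [-0.9, 0.0, -1.3]
grip_width: 0.43
```

```bash
python3 d.py .5445 -.038 .0465
```

```text
t 8.8333 p [ 0.544  -0.0386  0.0471] w 0.43 F [-0.9  0.  -1.3] q [  4.  53.  -6. 101.  10.  27.  56.]
[ 0.5445 -0.038   0.0465] units [-0.01  0.03  0.03]
```

Still hanging, by the force reading. I'll creep down until it touches.

Request:
drive_tool:
  deltas:
    - [0, 0, 0.02, 0]
    - [0, 0, 0.04, 0]
    - [0, 0, 0.06, 0]
    - [0, 0, 0.06, 0]
    - [0, 0, 0.06, 0]

```text
time_s: 9.25
ee_pos: [0.5445, -0.0384, 0.0463]
tcp_rot: [[-0.901, 0.433, 0.002], [0.433, 0.901, 0.0], [-0.001, 0.001, -1.0]]
wrist_force: [-0.8, 1.6, 12.5]
grip_width: 0.433
```

Contact at 12.5 N and z = 0.0463, so the jar is on the floor. I'll ease off the load and open.

Request:
drive_tool:
  deltas:
    - [0, 0, -0.03, 0]
    - [0, 0, -0.03, 0]
    - [0, 0, -0.03, 0]

```text
time_s: 9.5
ee_pos: [0.5442, -0.0385, 0.0465]
tcp_rot: [[-0.901, 0.433, 0.001], [0.433, 0.901, -0.0], [-0.001, 0.0, -1.0]]
wrist_force: [-0.2, 1.1, 5.0]
grip_width: 0.437
```

Request:
drive_tool:
  deltas:
    - [0, 0, 0, 0]
    - [0, 0, 0, 0]
    - [0, 0, 0, 0]
    - [0, 0, 0, 0]
    - [0, 0, 0, 0]
    - [0, 0, 0, 0]
    - [0, 0, 0, 0]
    - [0, 0, 0, 0]
  grip: 1

```text
time_s: 10.17
ee_pos: [0.5439, -0.0386, 0.0463]
tcp_rot: [[-0.901, 0.433, -0.0], [0.433, 0.901, -0.0], [-0.0, -0.0, -1.0]]
wrist_force: [0.8, 0.7, 0.8]
grip_width: 0.999
```

Request:
drive_tool:
  deltas:
    - [0, 0, -0.3, 0]
    - [0, 0, -0.8, 0]
    - [0, 0, -1.5, 0]
    - [0, 0, -2.3, 0]
    - [0, 0, -3.2, 0]
    - [0, 0, -4.1, 0]
    - [0, 0, -5, 0]
    - [0, 0, -5.7, 0]
    - [0, 0, -6.1, 0]
    - [0, 0, -6.2, 0]

```text
time_s: 11.0
ee_pos: [0.5444, -0.0386, 0.2035]
tcp_rot: [[-0.901, 0.433, 0.003], [0.433, 0.901, -0.0], [-0.003, 0.001, -1.0]]
wrist_force: [0.4, 0.0, -0.6]
grip_width: 1.001
```

```bash
python3 d.py .598 -.3035 .23
python3 - <<'E'
from h import *
a=robot.get_image("side")[220:340,300:430]
cv2.imwrite("pics/s10.png",cv2.convertScaleAbs(cv2.resize(a,(650,600)),alpha=1.5)[:,:,::-1])
E
```

```text
t 11.0 p [ 0.5444 -0.0386  0.2035] w 1.001 F [ 0.4  0.  -0.6] q [ 5. 39. -9. 93.  7. 49. 58.]
[ 0.598  -0.3035  0.23  ] units [-6.52 -8.62 -1.05]
```

View pics/s10.png

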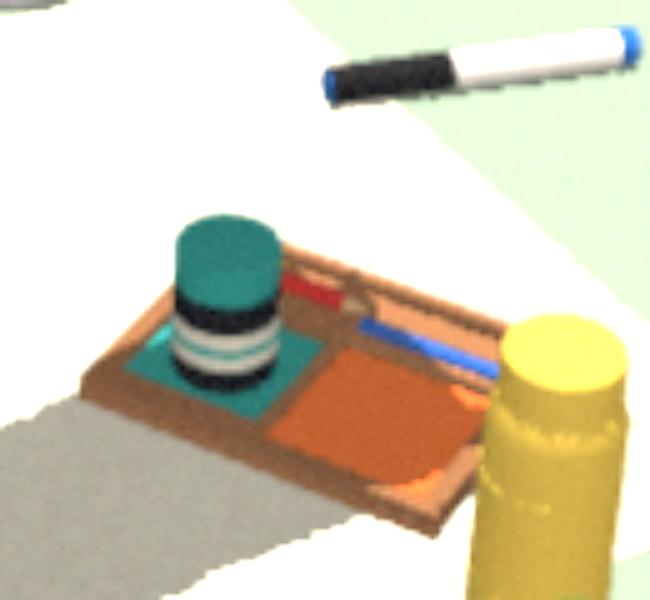

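The jar stands upright on the teal floor, centred at about (345,292). Next is the can.

Request:
drive_tool:
  deltas:
    - [-0.3, -0.4, -0.3, 0]
    - [-1, -1.3, -0.7, 0]
    - [-1.7, -2.3, -1, 0]
    - [-2.5, -3.3, -1.05, 0]
    - [-3.4, -4.5, -1.05, 0]
    - [-4.3, -5.7, -1.05, 0]
    - [-5.2, -6.9, -1.05, 0]
    - [-6, -7.9, -1.05, 0]
    - [-6.4, -8.5, -1.05, 0]
    - [-6.52, -8.62, -1.05, 0]

```text
time_s: 11.88
ee_pos: [0.5965, -0.3071, 0.2259]
tcp_rot: [[-0.9, 0.436, -0.002], [0.436, 0.9, -0.001], [0.002, -0.002, -1.0]]
wrist_force: [-0.7, -0.5, 0.1]
grip_width: 1.005
```

Request:
drive_tool:
  deltas:
    - [0, 0, 0, 0]
    - [0, 0, 0, 0]
    - [0, 0, 0, 0]

```text
time_s: 12.13
ee_pos: [0.5977, -0.3019, 0.2275]
tcp_rot: [[-0.902, 0.432, -0.0], [0.432, 0.902, 0.001], [0.0, 0.0, -1.0]]
wrist_force: [0.1, -0.1, 0.0]
grip_width: 0.999
```

```bash
python3 d.py .598 -.3035 .15 .598 -.3035 .098
python3 - <<'E'
from h import *
a=robot.get_image("side")[190:430,380:520];b=robot.get_image("top")[130:290,400:560]
cv2.imwrite("pics/s11.png",np.hstack([cv2.resize(a,(320,550)),cv2.resize(b,(475,550))])[:,:,::-1])
E
```

```text
t 12.1333 p [ 0.5977 -0.3019  0.2275] w 0.999 F [ 0.1 -0.1  0. ] q [ 28.  50. -10.  61.   8.  70.  83.]
[ 0.598  -0.3035  0.15  ] units [-0.04 -0.05  3.1 ]
[ 0.598  -0.3035  0.098 ] units [-0.04 -0.05  5.18]
```

View pics/s11.png

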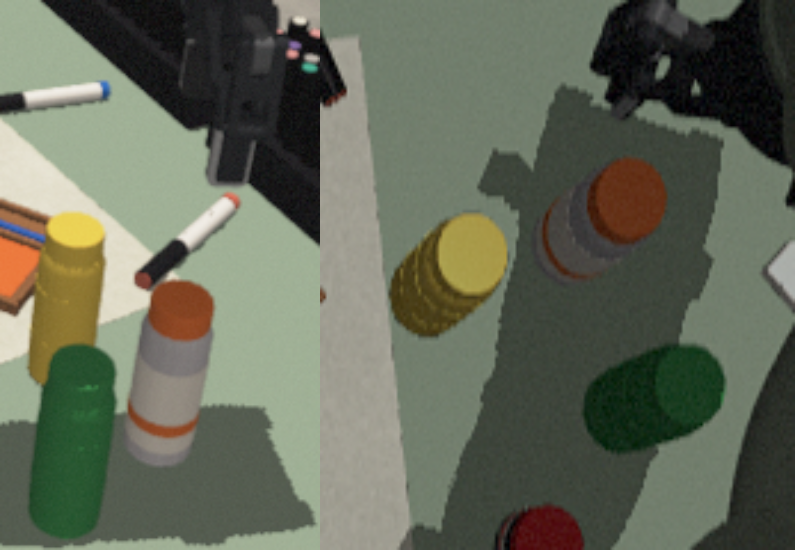

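The gripper looks offset from the can in both views, so I'll compare the fingertip pixels with where the reported TCP projects.

Run:
```python
from h import *
p=np.array((.5977,-.3019,.2275));y=np.array((.432,.902,0))
for dz in(.03,0,-.012,-.025):
  for s in(-.0425,0,.0425): q=p+s*y+[0,0,dz];print(dz,s,proj("top",q).round(),proj("side",q).round())
a=robot.get_image("side")[150:320,420:560];b=robot.get_image("top")[110:250,440:580]
cv2.imwrite("pics/s12.png",cv2.convertScaleAbs(np.hstack([cv2.resize(a,(420,510)),cv2.resize(b,(380,510))]),alpha=2.5)[:,:,::-1])
```

```text
0.03 -0.0425 [558. 182.] [478. 266.]
0.03 0 [531. 170.] [472. 248.]
0.03 0.0425 [503. 158.] [467. 231.]
0 -0.0425 [550. 186.] [474. 285.]
0 0 [524. 174.] [469. 266.]
0 0.0425 [497. 163.] [464. 248.]
-0.012 -0.0425 [547. 188.] [473. 292.]
-0.012 0 [521. 176.] [467. 273.]
-0.012 0.0425 [495. 165.] [462. 255.]
-0.025 -0.0425 [544. 189.] [472. 300.]
-0.025 0 [518. 178.] [466. 281.]
-0.025 0.0425 [492. 167.] [461. 263.]
```

View pics/s12.png

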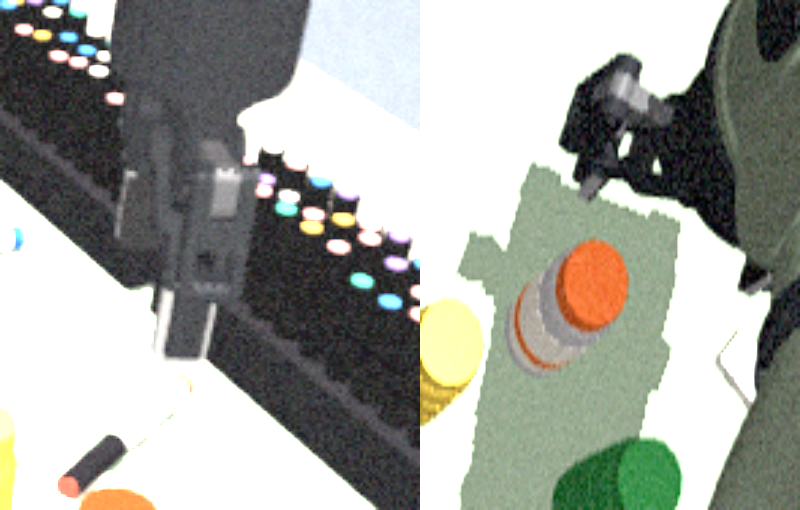

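Both views put the open fingertips about 30 mm above the reported TCP, not 12 mm below it, and the jar grasp showed the same offset. The horizontal position is right. I'll use the closed width to tell cap from body: 40 mm read 0.433, so the 46 mm body should read about 0.50. Descending in stages.

Request:
drive_tool:
  deltas:
    - [0, 0, 0.4, 0]
    - [0, 0, 1, 0]
    - [0, 0, 1.6, 0]
    - [0, 0, 2.2, 0]
    - [0, 0, 2.7, 0]
    - [0, 0, 3, 0]
    - [0, 0, 3.1, 0]
    - [0, 0, 3.1, 0]
    - [0, 0, 3.1, 0]

```text
time_s: 13.08
ee_pos: [0.5978, -0.3035, 0.1508]
tcp_rot: [[-0.901, 0.433, 0.001], [0.433, 0.901, -0.0], [-0.001, -0.0, -1.0]]
wrist_force: [-0.3, -0.6, 0.4]
grip_width: 1.0
```

Request:
drive_tool:
  deltas:
    - [0, 0, 0.2, 0]
    - [0, 0, 0.5, 0]
    - [0, 0, 0.8, 0]
    - [0, 0, 1.2, 0]
    - [0, 0, 1.6, 0]
    - [0, 0, 1.9, 0]
    - [0, 0, 2.05, 0]
    - [0, 0, 2.1, 0]
    - [0, 0, 2.1, 0]

```text
time_s: 13.83
ee_pos: [0.5975, -0.3034, 0.0973]
tcp_rot: [[-0.901, 0.433, -0.0], [0.433, 0.901, 0.0], [0.0, -0.0, -1.0]]
wrist_force: [-0.2, 0.2, 0.1]
grip_width: 0.998
```

```bash
python3 d.py .598 -.3035 .098
python3 - <<'E'
from h import *
a=robot.get_image("side")[250:410,400:510];b=robot.get_image("top")[130:250,440:560]
cv2.imwrite("pics/s13.png",cv2.convertScaleAbs(np.hstack([cv2.resize(a,(378,550)),cv2.resize(b,(420,550))]),alpha=2)[:,:,::-1])
E
```

```text
t 13.8333 p [ 0.5975 -0.3034  0.0973] w 0.998 F [-0.2  0.2  0.1] q [ 28.  57. -10.  70.  10.  54.  81.]
[ 0.598  -0.3035  0.098 ] units [-0.02  0.01 -0.03]
```

View pics/s13.png

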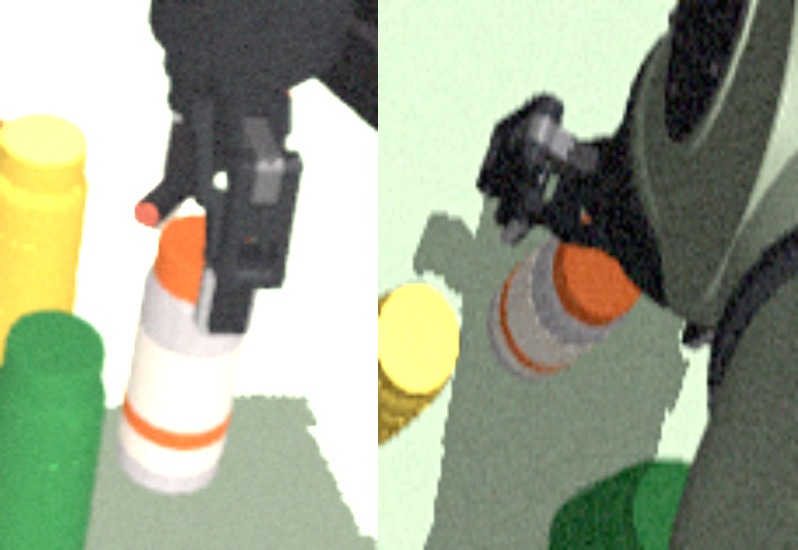

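Request:
drive_tool:
  deltas:
    - [0, 0, 0, 0]
    - [0, 0, 0, 0]
    - [0, 0, 0, 0]
    - [0, 0, 0, 0]
    - [0, 0, 0, 0]
    - [0, 0, 0, 0]
    - [0, 0, 0, 0]
    - [0, 0, 0, 0]
    - [0, 0, 0, 0]
    - [0, 0, 0, 0]
  grip: -1
  newtons: 25

```text
time_s: 14.77
ee_pos: [0.5982, -0.3031, 0.0982]
tcp_rot: [[-0.901, 0.433, 0.002], [0.433, 0.901, 0.0], [-0.001, 0.001, -1.0]]
wrist_force: [1.1, 1.4, 6.2]
grip_width: 0.454
```

```bash
python3 d.py .598 -.3035 .098
python3 - <<'E'
from h import *
a=robot.get_image("side")[250:410,400:510]
cv2.imwrite("pics/s14.png",cv2.convertScaleAbs(cv2.resize(a,(410,600)),alpha=2)[:,:,::-1])
E
```

```text
t 14.7667 p [ 0.5982 -0.3031  0.0982] w 0.454 F [1.1 1.4 6.2] q [ 28.  57. -10.  70.  10.  54.  81.]
[ 0.598  -0.3035  0.098 ] units [ 0.   -0.02  0.01]
```

View pics/s14.png

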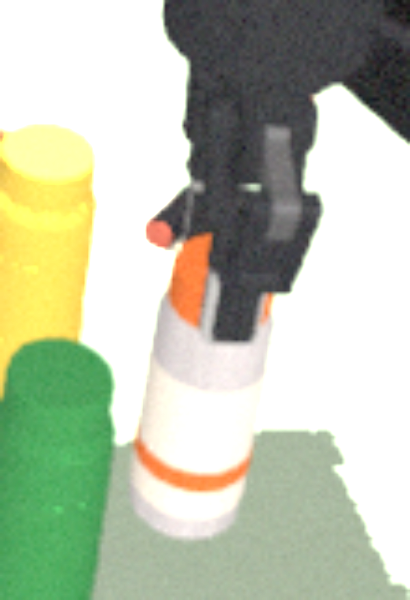

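The width came out at 0.454, which means cap rather than body, and the picture shows the pads over the cap. The real gripper sits about 35 mm higher than documented, so I'll open, go down 35 mm with force checks, and grip the body.

Request:
drive_tool:
  deltas:
    - [0, 0, 0, 0]
    - [0, 0, 0, 0]
    - [0, 0, 0, 0]
    - [0, 0, 0, 0]
    - [0, 0, 0, 0]
    - [0, 0, 0, 0]
    - [0, 0, 0, 0]
    - [0, 0, 0, 0]
  grip: 1

```text
time_s: 15.48
ee_pos: [0.5975, -0.3034, 0.0976]
tcp_rot: [[-0.901, 0.433, -0.0], [0.433, 0.901, -0.0], [0.0, -0.0, -1.0]]
wrist_force: [0.4, -0.1, 0.2]
grip_width: 0.995
```

Request:
drive_tool:
  deltas:
    - [0, 0, 0.1, 0]
    - [0, 0, 0.2, 0]
    - [0, 0, 0.3, 0]
    - [0, 0, 0.4, 0]
    - [0, 0, 0.5, 0]
    - [0, 0, 0.55, 0]
    - [0, 0, 0.6, 0]
    - [0, 0, 0.6, 0]

```text
time_s: 16.15
ee_pos: [0.5974, -0.3034, 0.0823]
tcp_rot: [[-0.901, 0.433, -0.0], [0.433, 0.901, 0.0], [0.0, -0.0, -1.0]]
wrist_force: [-0.4, 0.4, 0.2]
grip_width: 0.997
```

```bash
python3 d.py .598 -.3035 .063
python3 - <<'E'
from h import *
a=robot.get_image("side")[250:410,400:510];b=robot.get_image("top")[130:250,440:560]
cv2.imwrite("pics/s15.png",cv2.convertScaleAbs(np.hstack([cv2.resize(a,(378,550)),cv2.resize(b,(420,550))]),alpha=2)[:,:,::-1])
E
```

```text
t 16.15 p [ 0.5974 -0.3034  0.0823] w 0.997 F [-0.4  0.4  0.2] q [28. 58. -9. 70. 10. 52. 81.]
[ 0.598  -0.3035  0.063 ] units [-0.02  0.01  0.77]
```

View pics/s15.png

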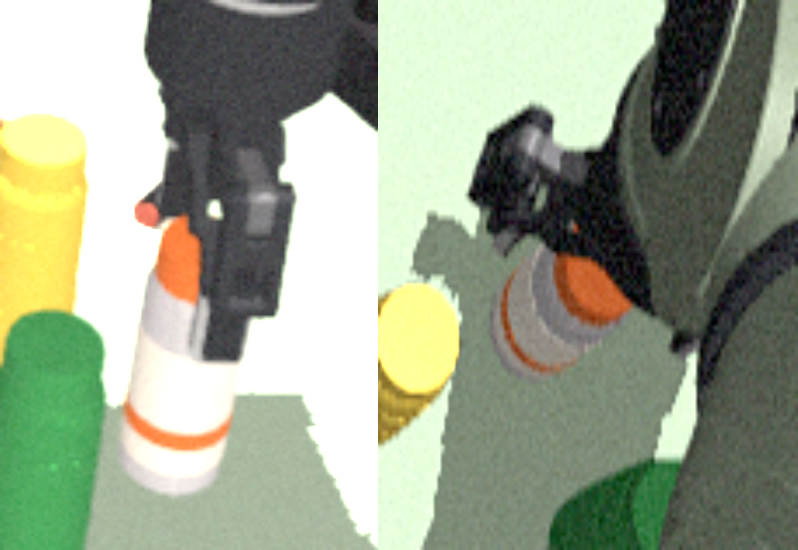

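No contact so far, and the gripper body looks well clear of the cap. Continuing gently.

Request:
drive_tool:
  deltas:
    - [0, 0, 0.1, 0]
    - [0, 0, 0.2, 0]
    - [0, 0, 0.3, 0]
    - [0, 0, 0.35, 0]
    - [0, 0, 0.4, 0]
    - [0, 0, 0.4, 0]

```text
time_s: 16.75
ee_pos: [0.5974, -0.3034, 0.0723]
tcp_rot: [[-0.901, 0.433, -0.0], [0.433, 0.901, 0.0], [0.0, -0.0, -1.0]]
wrist_force: [-0.8, -1.3, 0.6]
grip_width: 0.998
```

Request:
drive_tool:
  deltas:
    - [0, 0, 0.1, 0]
    - [0, 0, 0.2, 0]
    - [0, 0, 0.3, 0]
    - [0, 0, 0.35, 0]
    - [0, 0, 0.35, 0]
    - [0, 0, 0.35, 0]

```text
time_s: 17.25
ee_pos: [0.5975, -0.3034, 0.0638]
tcp_rot: [[-0.901, 0.433, -0.0], [0.433, 0.901, -0.0], [0.0, -0.0, -1.0]]
wrist_force: [-0.6, -0.2, -0.2]
grip_width: 1.0
```

Request:
drive_tool:
  deltas:
    - [0, 0, 0, 0]
    - [0, 0, 0, 0]
    - [0, 0, 0, 0]
    - [0, 0, 0, 0]
    - [0, 0, 0, 0]
    - [0, 0, 0, 0]
    - [0, 0, 0, 0]
    - [0, 0, 0, 0]
    - [0, 0, 0, 0]
    - [0, 0, 0, 0]
  grip: -1
  newtons: 35

```text
time_s: 18.08
ee_pos: [0.5977, -0.3035, 0.0641]
tcp_rot: [[-0.901, 0.433, 0.0], [0.433, 0.901, -0.0], [-0.0, -0.0, -1.0]]
wrist_force: [-0.3, 0.6, 6.0]
grip_width: 0.531
```

```bash
python3 d.py .598 -.3035 .063
python3 - <<'E'
from h import *
a=robot.get_image("side")[250:410,400:510];b=robot.get_image("top")[130:250,440:560]
cv2.imwrite("pics/s16.png",cv2.convertScaleAbs(np.hstack([cv2.resize(a,(378,550)),cv2.resize(b,(420,550))]),alpha=2)[:,:,::-1])
E
```

```text
t 18.0833 p [ 0.5977 -0.3035  0.0641] w 0.531 F [-0.3  0.6  6. ] q [28. 60. -9. 71. 10. 50. 81.]
[ 0.598  -0.3035  0.063 ] units [-0.01  0.    0.04]
```

View pics/s16.png

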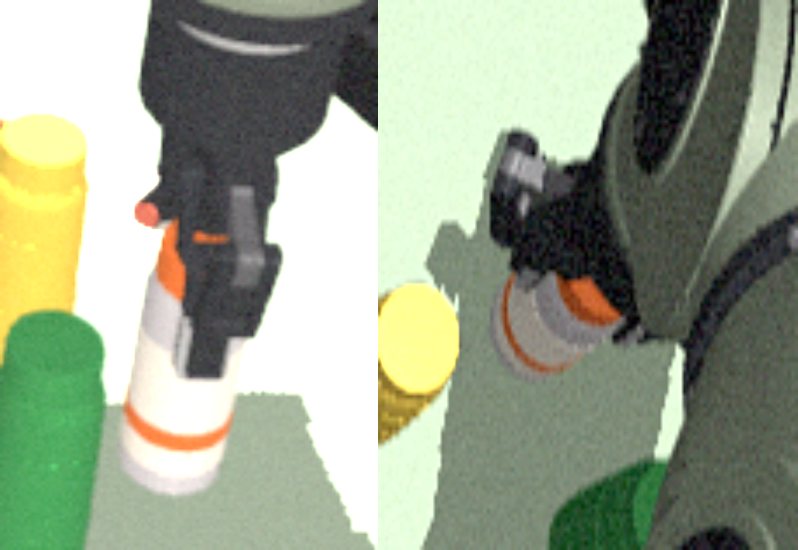

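The width is 0.531, so this is the 46 mm body. Lifting now.

Request:
drive_tool:
  deltas:
    - [0, 0, -0.2, 0]
    - [0, 0, -0.5, 0]
    - [0, 0, -1, 0]
    - [0, 0, -1.7, 0]
    - [0, 0, -2.5, 0]
    - [0, 0, -3.4, 0]
    - [0, 0, -4.3, 0]
    - [0, 0, -5.2, 0]
    - [0, 0, -5.9, 0]
    - [0, 0, -6.2, 0]

```text
time_s: 19.02
ee_pos: [0.5981, -0.3037, 0.2224]
tcp_rot: [[-0.901, 0.433, 0.003], [0.433, 0.901, -0.002], [-0.004, 0.0, -1.0]]
wrist_force: [0.6, 0.8, -2.2]
grip_width: 0.529
```

Request:
drive_tool:
  deltas:
    - [0, 0, 0, 0]
    - [0, 0, 0, 0]
    - [0, 0, 0, 0]

```text
time_s: 19.27
ee_pos: [0.5971, -0.3032, 0.2177]
tcp_rot: [[-0.901, 0.433, -0.002], [0.433, 0.901, 0.001], [0.002, -0.0, -1.0]]
wrist_force: [-0.1, -0.1, -1.7]
grip_width: 0.529
```

```bash
python3 d.py .5825 -.0927 .22
python3 - <<'E'
from h import *
p=(.598,-.3035,.155);print(proj("side",p))
a=robot.get_image("side")[150:390,400:560]
cv2.imwrite("pics/s17.png",cv2.convertScaleAbs(cv2.resize(a,(400,600)),alpha=2)[:,:,::-1])
E
```

```text
t 19.2667 p [ 0.5971 -0.3032  0.2177] w 0.529 F [-0.1 -0.1 -1.7] q [ 28.  50. -10.  61.   8.  69.  83.]
[ 0.5825 -0.0927  0.22  ] units [ 4.17  7.34 -0.09]
[462.06553919 307.76822947]
```

View pics/s17.png

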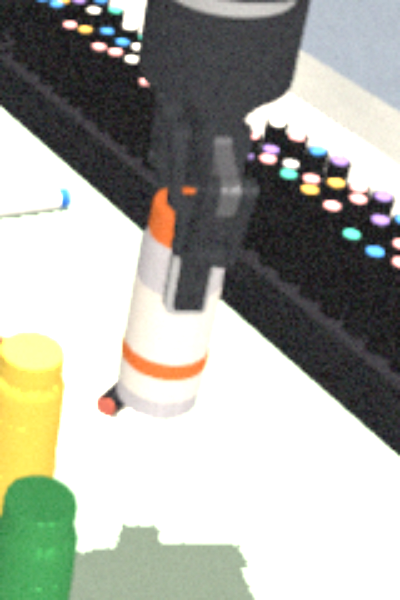

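The can hangs upright with its base at about (464,309), where the prediction was (462,308). It clears the yellow can's top by about 24 mm, so I'm carrying it over.

Request:
drive_tool:
  deltas:
    - [0.15, 0.3, -0.1, 0]
    - [0.5, 0.8, -0.1, 0]
    - [0.9, 1.6, -0.1, 0]
    - [1.4, 2.5, -0.1, 0]
    - [2, 3.5, -0.1, 0]
    - [2.6, 4.5, -0.1, 0]
    - [3.1, 5.5, -0.1, 0]
    - [3.6, 6.4, -0.1, 0]
    - [4, 7.1, -0.1, 0]
    - [4.17, 7.34, -0.1, 0]

```text
time_s: 20.15
ee_pos: [0.5827, -0.0887, 0.2212]
tcp_rot: [[-0.903, 0.43, -0.0], [0.43, 0.903, 0.002], [0.001, 0.001, -1.0]]
wrist_force: [-0.4, 0.9, -2.8]
grip_width: 0.53
```

Request:
drive_tool:
  deltas:
    - [0, 0, 0, 0]
    - [0, 0, 0, 0]
    - [0, 0, 0, 0]
    - [0, 0, 0, 0]

```text
time_s: 20.48
ee_pos: [0.5829, -0.0942, 0.2211]
tcp_rot: [[-0.901, 0.434, -0.0], [0.434, 0.901, -0.001], [0.0, -0.001, -1.0]]
wrist_force: [0.0, 0.4, -1.9]
grip_width: 0.527
```

```bash
python3 d.py .5825 -.0927 .095 .5825 -.0927 .0701
python3 - <<'E'
from h import *
o=robot.observe()["ee_pos"];print(proj("side",np.array(o)-[0,0,.0641]))
a=robot.get_image("side")[150:350,290:460]
cv2.imwrite("pics/s18.png",cv2.convertScaleAbs(cv2.resize(a,(510,600)),alpha=2)[:,:,::-1])
E
```

```text
t 20.4833 p [ 0.5829 -0.0942  0.2211] w 0.527 F [ 0.   0.4 -1.9] q [10. 42. -9. 81.  7. 57. 64.]
[ 0.5825 -0.0927  0.095 ] units [0.04 0.05 5.05]
[ 0.5825 -0.0927  0.0701] units [0.04 0.05 6.04]
[382.36033001 235.84336979]
```

View pics/s18.png

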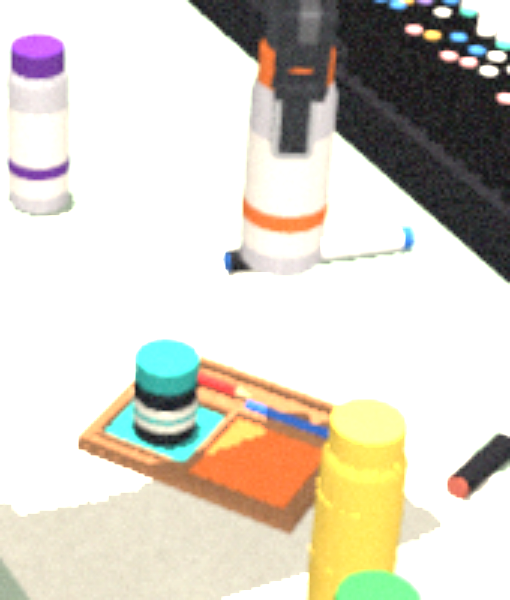

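Can base centre is at about (384,235), prediction (382,236), within calibration. Lowering.

Request:
drive_tool:
  deltas:
    - [0, 0, 0.3, 0]
    - [0, 0, 0.9, 0]
    - [0, 0, 1.6, 0]
    - [0, 0, 2.4, 0]
    - [0, 0, 3.2, 0]
    - [0, 0, 4, 0]
    - [0, 0, 4.6, 0]
    - [0, 0, 4.9, 0]
    - [0, 0, 5, 0]
    - [0, 0, 5, 0]

```text
time_s: 21.37
ee_pos: [0.5829, -0.093, 0.0961]
tcp_rot: [[-0.901, 0.433, -0.0], [0.433, 0.901, -0.0], [0.0, -0.0, -1.0]]
wrist_force: [-0.8, 0.2, -2.2]
grip_width: 0.527
```

Request:
drive_tool:
  deltas:
    - [0, 0, 0, 0]
    - [0, 0, 0, 0]

```text
time_s: 21.53
ee_pos: [0.5834, -0.093, 0.0972]
tcp_rot: [[-0.901, 0.433, 0.001], [0.433, 0.901, -0.0], [-0.001, 0.0, -1.0]]
wrist_force: [-0.7, -0.2, -2.1]
grip_width: 0.53
```

```bash
python3 d.py .5825 -.0927 .0701
python3 - <<'E'
from h import *
o=robot.observe()["ee_pos"];print(proj("side",np.array(o)-[0,0,.0641]))
x=np.array((-.824,-.566));y=np.array((.566,-.824));c=np.array((.5825,-.0927))
a=robot.get_image("side").copy()
pts=[proj("side",np.r_[c+33*(i*x+j*y)/1000,.006]) for i,j in((1,1),(1,-1),(-1,-1),(-1,1))];print(np.round(pts))
a=cv2.resize(a[200:350,310:450],(560,600))
for p in pts: cv2.circle(a,tuple(int(v) for v in ((p-[310,200])*4)),3,(255,0,255),-1)
cv2.imwrite("pics/s19.png",cv2.convertScaleAbs(a,alpha=2)[:,:,::-1])
E
```

```text
t 21.5333 p [ 0.5834 -0.093   0.0972] w 0.53 F [-0.7 -0.2 -2.1] q [10. 51. -8. 89.  9. 40. 62.]
[ 0.5825 -0.0927  0.0701] units [ 0.04 -0.01  1.08]
[377.66728942 293.43205886]
[[384. 322.]
 [352. 309.]
 [369. 290.]
 [400. 302.]]
```

View pics/s19.png

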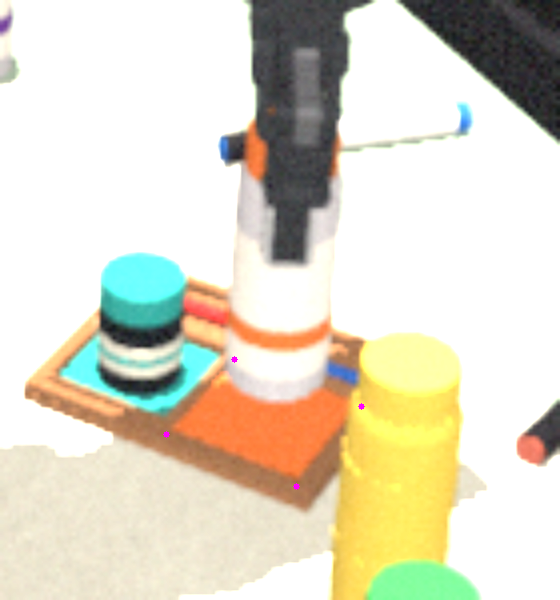

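The can lines up with the orange recess: tray corners and can base show the same 1–2 px shift, so it is a calibration bias. Final lowering.

Request:
drive_tool:
  deltas:
    - [0.03, 0, 0.2, 0]
    - [0.03, 0, 0.4, 0]
    - [0.03, 0, 0.6, 0]
    - [0.03, 0, 0.75, 0]
    - [0.03, 0, 0.85, 0]
    - [0.03, 0, 0.92, 0]
    - [0.03, 0, 0.98, 0]
    - [0.03, 0, 1, 0]
    - [0.03, 0, 1, 0]
    - [0.03, 0, 1, 0]

```text
time_s: 22.42
ee_pos: [0.5824, -0.0926, 0.0714]
tcp_rot: [[-0.901, 0.433, 0.0], [0.433, 0.901, -0.0], [-0.0, -0.0, -1.0]]
wrist_force: [0.3, -0.6, -2.0]
grip_width: 0.53
```

Request:
drive_tool:
  deltas:
    - [0, 0, 0.03, 0]
    - [0, 0, 0.05, 0]
    - [0, 0, 0.05, 0]
    - [0, 0, 0.05, 0]

```text
time_s: 22.75
ee_pos: [0.5824, -0.0926, 0.0701]
tcp_rot: [[-0.901, 0.433, 0.0], [0.433, 0.901, -0.0], [-0.0, -0.0, -1.0]]
wrist_force: [0.5, 0.4, -1.2]
grip_width: 0.527
```

Request:
drive_tool:
  deltas:
    - [0, 0, 0.02, 0]
    - [0, 0, 0.04, 0]
    - [0, 0, 0.04, 0]
    - [0, 0, 0.04, 0]

```text
time_s: 23.08
ee_pos: [0.5828, -0.0926, 0.07]
tcp_rot: [[-0.901, 0.433, 0.001], [0.433, 0.901, -0.0], [-0.001, 0.0, -1.0]]
wrist_force: [-3.4, -0.1, 15.2]
grip_width: 0.527
```

Contact at z = 0.0700, as expected. I'll relieve the load, release and retreat straight up.

Request:
drive_tool:
  deltas:
    - [0, 0, -0.03, 0]
    - [0, 0, -0.03, 0]
    - [0, 0, -0.03, 0]

```text
time_s: 23.33
ee_pos: [0.5825, -0.0926, 0.07]
tcp_rot: [[-0.901, 0.433, 0.0], [0.433, 0.901, -0.0], [-0.001, 0.0, -1.0]]
wrist_force: [-0.5, -0.0, 6.2]
grip_width: 0.528
```

Request:
drive_tool:
  deltas:
    - [0, 0, 0, 0]
    - [0, 0, 0, 0]
    - [0, 0, 0, 0]
    - [0, 0, 0, 0]
    - [0, 0, 0, 0]
    - [0, 0, 0, 0]
    - [0, 0, 0, 0]
    - [0, 0, 0, 0]
  grip: 1

```text
time_s: 24.0
ee_pos: [0.5823, -0.0926, 0.0698]
tcp_rot: [[-0.901, 0.433, -0.0], [0.433, 0.901, -0.0], [-0.0, -0.0, -1.0]]
wrist_force: [0.2, -0.3, 1.2]
grip_width: 0.999
```

Request:
drive_tool:
  deltas:
    - [0, 0, -0.2, 0]
    - [0, 0, -0.6, 0]
    - [0, 0, -1.2, 0]
    - [0, 0, -2, 0]
    - [0, 0, -2.9, 0]
    - [0, 0, -3.8, 0]
    - [0, 0, -4.7, 0]
    - [0, 0, -5.5, 0]
    - [0, 0, -6.1, 0]
    - [0, 0, -6.4, 0]

```text
time_s: 24.83
ee_pos: [0.5828, -0.0926, 0.2326]
tcp_rot: [[-0.901, 0.433, 0.003], [0.433, 0.901, -0.0], [-0.003, 0.001, -1.0]]
wrist_force: [0.8, 0.4, 0.1]
grip_width: 0.999
```

```bash
python3 d.py .42 .2 .24
python3 - <<'E'
from h import *
a=cv2.resize(robot.get_image("side")[200:350,310:450],(560,600))
cv2.imwrite("pics/s20.png",cv2.convertScaleAbs(a,alpha=2)[:,:,::-1])
E
```

```text
t 24.8333 p [ 0.5828 -0.0926  0.2326] w 0.999 F [0.8 0.4 0.1] q [10. 41. -9. 81.  7. 59. 64.]
[0.42 0.2  0.24] units [10.94  7.73 -0.32]
```

View pics/s20.png

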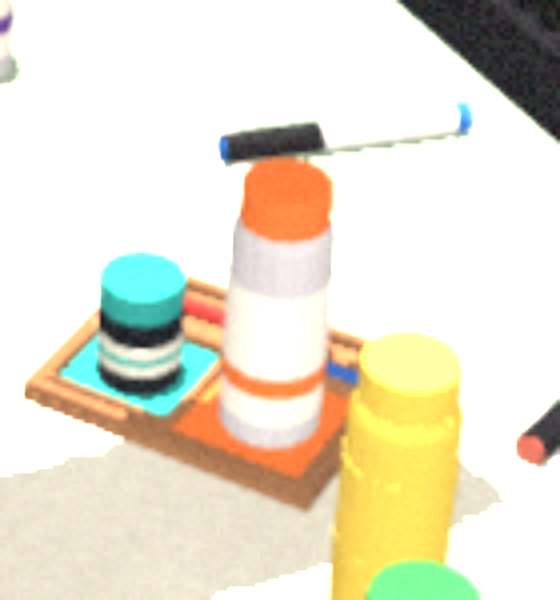

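Both stand upright in their recesses. I'll move the arm aside to check from above.

Request:
drive_tool:
  deltas:
    - [0.5, 0.4, -0.3, 0]
    - [1.5, 1.1, -0.3, 0]
    - [2.7, 2, -0.3, 0]
    - [4, 2.9, -0.3, 0]
    - [5.3, 3.8, -0.3, 0]
    - [6.6, 4.7, -0.3, 0]
    - [7.9, 5.6, -0.3, 0]
    - [9.2, 6.5, -0.3, 0]
    - [10.3, 7.3, -0.3, 0]
    - [10.9, 7.7, -0.3, 0]

```text
time_s: 25.72
ee_pos: [0.4172, 0.2025, 0.2371]
tcp_rot: [[-0.903, 0.429, -0.001], [0.429, 0.903, 0.001], [0.002, 0.0, -1.0]]
wrist_force: [-0.7, -0.1, -0.2]
grip_width: 0.999
```

Request:
drive_tool:
  deltas:
    - [-0.2, 0.8, 0, 0]
    - [-0.4, 1.8, 0, 0]
    - [-0.4, 2.8, 0, 0]
    - [-0.4, 3.8, 0, 0]
    - [-0.4, 4.4, 0, 0]
    - [-0.4, 4.4, 0, 0]
    - [-0.4, 4.4, 0, 0]

```text
time_s: 26.3
ee_pos: [0.4759, 0.2941, 0.2365]
tcp_rot: [[-0.902, 0.432, -0.001], [0.432, 0.902, -0.001], [0.001, -0.001, -1.0]]
wrist_force: [0.1, -0.8, -0.8]
grip_width: 1.003
```

```bash
python3 d.py
python3 - <<'E'
from h import *
b=robot.get_image("top");cv2.imwrite("pics/t21.png",cv2.convertScaleAbs(cv2.resize(b[140:280,270:420],(640,597)),alpha=1.6)[:,:,::-1])
for nm,h,z in(("jar",(80,95),.062),("can",(5,13),.136)):
  for c in blobs(b,*h,110,85,100):
    m=cv2.minEnclosingCircle(c);print(nm,np.round(m[0],1),round(m[1],1),ray("top",m[0],z).round(4))
E
```

```text
t 26.3 p [0.4759 0.2941 0.2365] w 1.003 F [ 0.1 -0.8 -0.8] q [-31.  38.  -7.  87.   5.  56.  25.]
jar [340.6 231.6] 21.9 [ 0.5384 -0.0361  0.062 ]
can [351. 214.] 50.0 [ 0.5576 -0.0501  0.136 ]
```

View pics/t21.png

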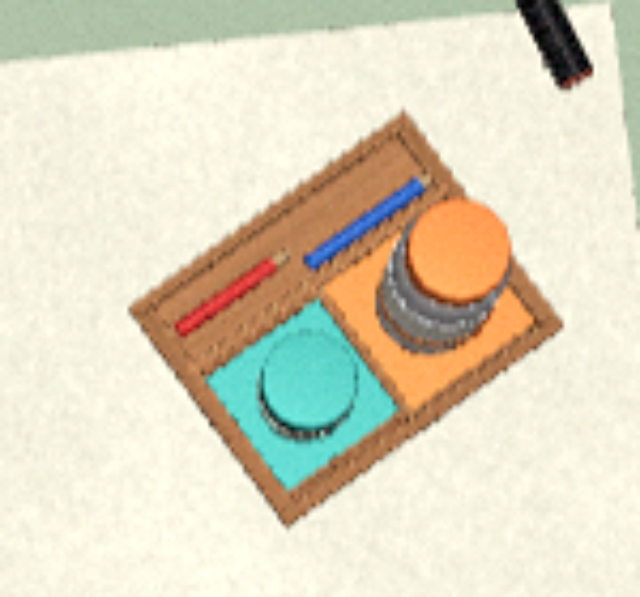

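From above, both bases sit inside their recesses. Cap centres are at about (342,229) for the jar and (378,198) for the can. One last numeric check, then I hand in.

Run:
```python
from h import *
print(ray("top",(270+308*150/640,140+380*140/597),.062),ray("top",(377.8,198.4),.136))
print(robot.job_done())
```

```text
[ 0.54268074 -0.03907258  0.062     ] [ 0.5823035  -0.09439963  0.136     ]
the job is handed in; nothing more can be done
None
```

The tray is loaded: the teal-capped jar went into the teal recess first, then the orange-capped spray can into the orange recess. I lowered each until the force reading showed it touching the floor (12.5 N for the jar, 15.2 N for the can), then let go. The job was handed in at about 26 s with the arm well clear.

**Last checks:** Both views show both objects upright inside their recesses. Measured from above, the cap centres are within 2 mm of the recess centres I had measured, which rules out any visible tilt. My final automatic colour masks merged each cap with its lining, so I took those centres by eye from the picture.

**Disagreement found:** In both pictures the fingertips stood about 35–40 mm higher than the tool description gives.
- **Jar:** I gripped it near the top of its cap, not 34 mm up. It held and stayed upright.
- **Can:** My first grip also closed on the cap (width 0.454). I reopened before lifting, went 35 mm lower and gripped the body (width 0.53).

The side camera also showed a steady offset of 1–2 pixels, within the stated calibration error.

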